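# Press a filter cartridge's end plug home in a trigger bar clamp

### The arm

A 6-joint arm with a two-finger parallel gripper is mounted at the origin on a cart in front of the work surface, level with it; the furniture and walls round the work are solid. World frame = base frame: x ahead of the robot, y to its left, z up, the work surface at z = 0. Lengths are in m, angles in degrees, forces in N, time in s.
With the tool pointing down it reaches from about 0.3 to 0.75 m from the base axis. Payload 8.5 kg.
Tool frame: the origin (TCP) lies at the very end of the fingers, on their centre line; the grasp point (between the pads) lies 19 mm behind it; z points along the fingers, y is the line along which they close (so a half turn about z gives the same grasp; the last joint's range is limited). The gripper opens to 85 mm and grips with 20 to 120 N. Pads are 22 mm wide; open, the fingers measure 114 mm over their backs; the gripper's body (76 mm by 85 mm) begins 54 mm behind the grasp point. The pads swing forward as they close: fully open they stand 13 mm farther back than shut.
Start: joints at [56.133, 21.807, 74.336, -0, 83.858, -12.336], TCP at [0.202, 0.512, 0.231] pointing down, gripper open.
Joint ranges: [-178.18, 178.18], [-50.72, 133.34], [12.68, 142.11], [-81.47, 261.47], [9.98, 163.14], [-165.26, 165.26]. Speed limits (degrees/s): [136.94, 136.94, 180, 180, 180, 180].

### API

Orientations are given as a 3x3 rotation matrix whose columns are the frame's x, y, z axes.
In Python, from rig import env, imaging gives the robot as it stands. The module is installed in compiled form; this text tells all that it offers.
- The arm moves only by the tool arm_command, never from a script. Its arguments are lists of equal length, an entry for each row: "turn": the turn, a rotation vector about the tool's x, y, z in units of 5 degrees (1.0 is 5 degrees), a list of three; "xyz": the shift along the tool's x, y, z in units of 50 mm (1.0 is 50 mm), a list of three; "claw": the finger opening in mm, from 0 to 85.4. A call has 1 to 12 rows; each row shifts and turns the commanded pose from where the row before left it, along the tool's axes as they then stand; what a row does not reach is not made up. A row lasts 1/10 s, in which the tool goes at most 50 mm and 8.59 degrees, less where a joint would pass 70% of its speed; a pose out of reach is approached as far as the arm can. A call is refused whole if a number of a shift passes 1 or a number of a turn 1, either way. A call with a gripper value outside its range is refused whole. The fingers move at their own pace and stop on an object; "squeeze" is the grip in N (left out, the last holds). Time passes only in rows, so rows that do not move let the fingers close. It gives the time, the measured TCP pose, the force, the opening and the grip force at its end, in the units of the state.
- env.observe(): the state, without advancing time (a new reading comes with each control period).
- imaging.get_image(name): name is "side" or "top" or "wrist"; returns (picture, depth): 400x640x3 uint8, blue, green, red; 400x640 float32, m along the optical axis (not along the pixel's ray), 0 where there is no reading.
- imaging.camera_info(name): a dict with "camera_matrix" (3x3 intrinsics, pixels), "rvec" (rotation vector, rad) and "tvec" (3), from world to camera coordinates, as OpenCV has them. Camera axes: x right, y down, z forward; pixel columns grow to the right and rows downward; lengths in m; the calibration is good to about 2 mm. A picture is of the moment at which its call begins: read the wrist's pose just before it. camera_info takes no time and is no camera call; for the wrist camera it gives the pose at the moment of the call.
- env.close_job(): hands the job in; it is judged then, once.
The state is a dict: "time_s": time; "q": joint angles; "qvel": joint speeds; "joint_efforts": joint torques, N m; "position": TCP position; "tool_rot": TCP orientation; "ft_force": force on the tool from outside, world axes, zero at the start; "wrist_torque": the same for the moment, N m; "grip_width": finger opening in m; "gripper_force": force on a finger pad.
Only numpy, scipy, OpenCV 4.12 (cv2) and the standard library are available. Lean on these libraries where they do the work, as an engineer would, in place of code of your own. Each camera call takes 0.05 s, during which the arm holds its last target. There are 200 camera calls.

### The job

The end plug of the filter cartridge lying in the bench clamp still stands out: squeeze the clamp's orange trigger towards its grip, stroke after stroke, to walk the jaw onto the plug and press it fully home, firmly for a moment but without crushing it. Then hold the red release tab down until the jaw has run all the way back and let go. Work the jaw only by trigger and tab, keep your fingers off jaw and cartridge, and do not disturb the beaker, dropper bottle and jar standing round it.

Things in the scene. Friction and masses are not known exactly. Their poses are not given: they have to be found in the camera images.
- clamp: Blue bar clamp fixed to the table. Origin: on the table under the trigger's pivot; own z up, +y from far jaw to grip. In its frame (mm): grey base plate 90 x 325 x 10; anvil plate 44 wide, y -62..-52, top z 102; housing 36 wide, y -50..84, top z 69; fixed upright grip 22 wide, y 22..37, top z 154; two cradle rods y -138..-60, top z 65; bar along x = 0, z 43..58
- trigger (a joint): Orange trigger lever (rad): 0 at rest, leaning 0.20 rad towards the anvil; 0.28 fully squeezed towards the grip (clamp +y). Pivot at clamp (0, 0, 30) mm, axis along x; lever 18 mm wide, 10 thick, top at z 153 mm. A spring returns it. It pulls the jaw 0.05 m per rad (14 mm a stroke, less up to 4 mm lost motion); a ratchet of 4 mm teeth holds the jaw as the trigger returns
- trigger_front (a point): Point on the trigger's front face (away from the grip), 100 mm along the lever from its pivot, 127 mm high at rest: push here along clamp +y; it travels 28 mm. Force needed here = about half of the pad's force on the plug plus 5 to 6 N for springs and ratchet
- pad: Orange round pressure pad, 26 mm diameter, on the jaw plate, facing the plug; sprung, gives 1 mm per 8 N, up to 6.5 mm. Pressing the plug with less than 14 N does not seat it; more than 30 N crushes it. Origin as the jaw's while not compressed
- pad_face (a point): Centre of the pad's face towards the plug, height 80 mm
- cartridge: White filter cartridge with blue rings, loose, lying along the clamp's y on the two rods: barrel 36 mm diameter, 46 mm long. Origin at the barrel's centre, 80 mm above the table; own +y towards the anvil. It stands some mm off the anvil face and is pushed against it by the jaw
- plug (a joint): How far the green end plug is pushed in (m): 0 fully out, 0.008 fully home (its head then sits on the barrel). It is a friction fit and slides under about 8 N, and stays where it is left
- plug_face (a point): Centre of the plug's outer face (head 28 mm diameter, 5 mm thick), facing the pad
- tab (a joint): How far the red release tab is down (m): 0 up, 0.009 fully down. Sprung, 3 N at the top to 7 N at the bottom, some N more under load. It clicks down 3 mm by itself as the jaw advances. Pressed more than 7.5 mm with the trigger let go, it frees the jaw, which runs back in about a second; let go earlier, the ratchet catches again
- tab_top (a point): Centre of the release tab's ribbed top, 36 x 34 mm, height 78 mm when up; press straight down here
- beaker: Small glass beaker, 53 mm diameter, 64 mm high, bystander; origin under its centre
- dropper: Brown dropper bottle, 37 mm diameter, 102 mm high, bystander; origin under its centre
- jar: White porcelain jar with lid, 63 mm diameter, 86 mm high, bystander; origin under its centre
- jaw: Steel bar with an upright blue jaw plate (34 x 12 mm, top z 102 mm) at its far end, carrying the pad; slides along clamp y towards the anvil. Origin at the clamp's origin when fully back, so its offset from there along clamp +y is the jaw's travel (0 to 0.055 m). A weak spring (3 to 4 N) pulls it back when the ratchet is released
Things that resemble listed ones, but are neither listed nor needed, are in the scene too. Leave any purple look-alike of the cartridge alone.

How it is judged (in metres and radians):
On the way:
1. the plug is fully home (within 1.5 mm) and the pad presses it with at least 14 N for 0.3 s (value of joint plug above 0.0065 m and contact force between pad and cartridge above 14 N), for 0.3 s.
At the end, for the whole second after the job is handed in: plug within 1.5 mm of fully home, jaw back within 4 mm of its rear stop, trigger and tab let go and sprung back, cartridge still lying at rest along the rods (value of joint plug above 0.0065 m and y of jaw in the frame of clamp below 0.004 m and value of joint trigger below 0.03 rad and value of joint tab below 0.004 m and z of cartridge in the frame of clamp between 0.077 and 0.083 m and angle between the y axis of cartridge and the y axis of clamp, either way round below 0.1 rad and linear speed of cartridge below 0.02 m/s); the robot touches nothing.
It fails at once if the plug is crushed: pad presses the cartridge with more than 30 N (contact force between pad and cartridge above 30 N).
It fails at once if the fingers or arm push the cartridge (over 2 N) (contact force between any of the fingers, the arm and cartridge above 2 N).
It fails at once if the fingers or arm push the jaw (over 3 N) (contact force between any of the fingers, the arm and jaw above 3 N).
It fails at once if a bystander is moved by more than 2 cm (distance of any of beaker, dropper, jar from where it was at the start of the episode above 0.02 m).
It also fails if it takes over 72 s, if anything falls off the work surface, if the arm or the gripper's body presses on something with over 40 N, if the wrist force passes 120 N, or if a joint passes its speed limit or range.

## Working session

There is one attempt and no reset: what is moved stays moved. The work goes in short steps, Python scripts to look and compute and a tool call to move; the robot and the scene stay as the last step left them, time stands still between calls to the robot, and variables do not carry over. Pictures are saved under pics/ and viewed, at most 10 in all, crops included, and the job is handed in when it is done.

Besides the shell and the picture viewer there is one more tool, called after ">>>" by a JSON object that holds its "op" and its "data", one argument or row to a line. arm_command: Moves the arm, as the interface text tells. Its arguments: {"type":"object","properties":{"turn":{"type":"array"},"xyz":{"type":"array"},"claw":{"type":"array"},"squeeze":{"type":"number"}},"required":["turn","xyz","claw"]}

```bash
mkdir -p pics
cat > h.py <<'E'
import numpy as np, cv2
from rig import env, imaging
def cam(n):
    c=imaging.camera_info(n);K=np.array(c["camera_matrix"],float);R=cv2.Rodrigues(np.array(c["rvec"],float))[0];t=np.array(c["tvec"],float).ravel()
    return K,R,t
def cloud(n,save=None):
    K,R,t=cam(n);im,d=imaging.get_image(n)
    if save: cv2.imwrite(save,im)
    v,u=np.mgrid[0:400,0:640]
    P=np.stack([(u-K[0,2])/K[0,0]*d,(v-K[1,2])/K[1,1]*d,d],-1)
    W=(P-t)@R; W[d==0]=np.nan
    return im,d,W
E
python3 - <<'E'
from h import *
for n in("top","side"):
    im,d,W=cloud(n,f"pics/{n}0.png"); np.save(n,W)
    K,R,t=cam(n);print(n,-R.T@t,R[2])
s=env.observe();print(s["time_s"],s["position"],s["tool_rot"],s["ft_force"])
E
```

```text
top [ 0.47431241 -0.05522626  1.34803748] [ 0.1001931   0.0048441  -0.99495622]
side [0.5475573  0.88038696 0.69378806] [ 0.04246604 -0.84218525 -0.53751339]
0.1 [0.20170503 0.51139617 0.23077022] [[-9.30206154e-01  3.67036683e-01 -7.64239490e-04]
 [ 3.67037344e-01  9.30205578e-01 -1.08202941e-03]
 [ 3.13755351e-04 -1.28701485e-03 -9.99999123e-01]] [-0.13933679 -0.31626402  0.1878043 ]
```

View pics/top0.png

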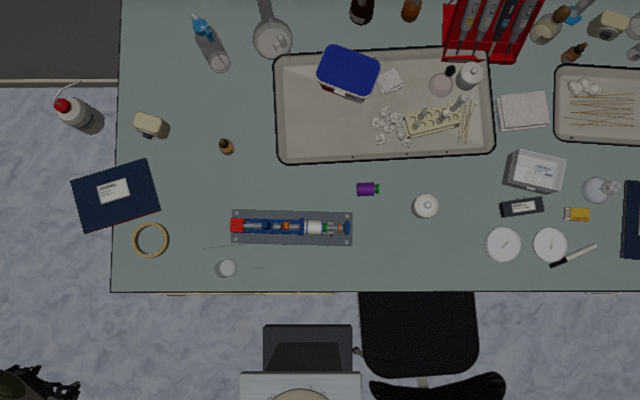

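View pics/side0.png

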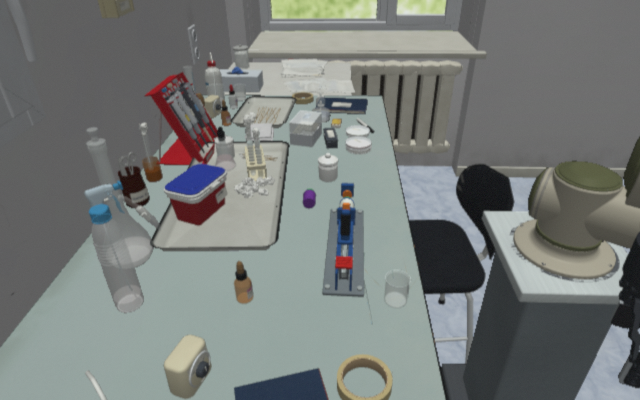

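The clamp is at about top (231–352, 209–245). The red tab is at (236,226), the orange trigger/grip at about (265–290,226), and the white cartridge with green plug at (315–330,227). A purple look-alike is at (368,189). The beaker is at (227,268), the dropper at (227,146) and the jar at (426,206). Next I'll measure these and confirm in one crop.

Run:
```python
from h import *
W=np.load("top.npy");im=cv2.imread("pics/top0.png")
hsv=cv2.cvtColor(im,cv2.COLOR_BGR2HSV)
roi=np.zeros((400,640),bool);roi[200:255,222:362]=1
z=W[...,2]
m=roi&(z>0.005)
r=cv2.minAreaRect(W[m][:,:2].astype(np.float32)*1000);print("plate all>5mm",r, cv2.boxPoints(r).round(1).tolist())
m2=roi&(z>0.006)&(z<0.016)
print("plate z",np.median(z[m2]),"table",np.median(z[roi&(z<0.005)]))
H,S,V=cv2.split(hsv)
for n,lo,hi in(("red",0,6),("orange",8,20),("green",40,90),("blue",100,125)):
    k=roi&(S>130)&(V>60)&(H>=lo)&(H<=hi)&(z>.02)
    if n=="red":k|=roi&(S>130)&(H>174)&(z>.02)
    nn,l,st,c=cv2.connectedComponentsWithStats(k.astype(np.uint8))
    for i in range(1,nn):
        if st[i,4]>=6:
            p=W[l==i];print(n,st[i],np.nanmedian(p,0).round(4),np.nanmin(p,0).round(3),np.nanmax(p,0).round(3))
for n,(u,v) in dict(beaker=(227,268),dropper=(227,146),jar=(426,206)).items(): print(n,W[v,u])
a=cv2.resize(im[200:255,222:362],None,fx=5.6,fy=5.6,interpolation=cv2.INTER_CUBIC)
s=cv2.imread("pics/side0.png")[175:305,290:420];s=cv2.resize(s,None,fx=2.2,fy=2.2,interpolation=cv2.INTER_CUBIC)
o=np.zeros((a.shape[0]+s.shape[0],a.shape[1],3),np.uint8);o[:a.shape[0]]=a;o[a.shape[0]:,:s.shape[1]]=s
cv2.imwrite("pics/crop.png",o);print(o.shape)
```

```text
plate all>5mm ((533.5716552734375, 23.022613525390625), (374.25537109375, 145.06704711914062), 89.79906463623047) [[460.3999938964844, -163.8000030517578], [605.4000244140625, -164.39999389648438], [606.7999877929688, 209.89999389648438], [461.70001220703125, 210.39999389648438]]
plate z 0.010446298663430238 table 6.029833642471876e-05
red [230 218  14  15 183] [0.5356 0.1599 0.078 ] [0.519 0.142 0.031] [0.553 0.176 0.084]
orange [282 222   7   7  45] [0.5321 0.0311 0.1365] [0.525 0.024 0.094] [0.54  0.042 0.143]
orange [338 223   2  10  13] [ 0.5279 -0.1014  0.0897] [ 0.517 -0.102  0.058] [ 0.539 -0.1    0.097]
green [323 222   4  10  26] [ 0.5291 -0.0662  0.0915] [ 0.519 -0.069  0.081] [ 0.542 -0.061  0.096]
blue [244 218  60  17 445] [0.5292 0.0669 0.0712] [ 0.511 -0.011  0.056] [0.552 0.143 0.159]
blue [345 221   5  13  58] [ 0.5287 -0.1209  0.1017] [ 0.513 -0.126  0.096] [ 0.544 -0.116  0.108]
blue [322 223   1   9   9] [ 0.5289 -0.0586  0.0961] [ 0.519 -0.059  0.093] [ 0.539 -0.059  0.101]
beaker [0.42423182 0.19553562 0.00352529]
dropper [0.74131691 0.18765843 0.07175863]
jar [ 0.58190084 -0.32284306  0.08444348]
(594, 784, 3)
```

View pics/crop.png

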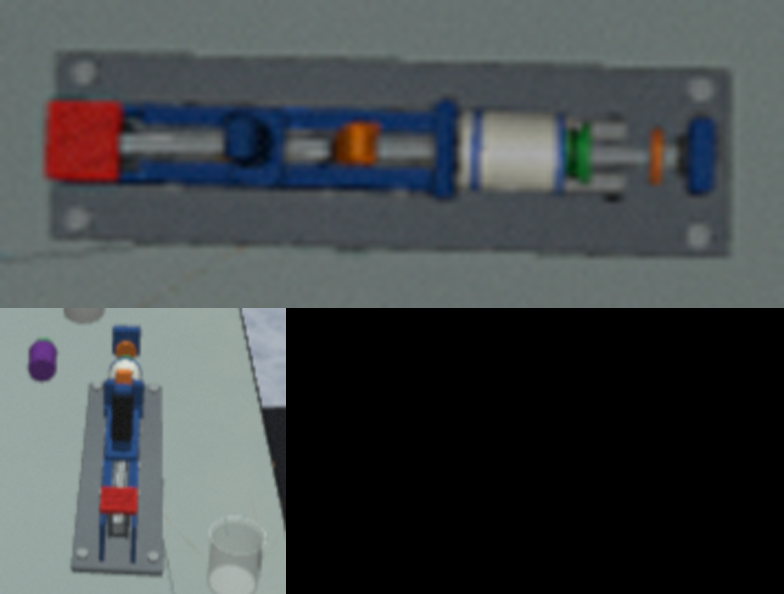

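Top of crop: red tab (85,140), grip (248,137), orange trigger (355,145), anvil (447,148), white cartridge (515,150), green plug (580,152), pad (656,155), jaw plate (700,155). The purple thing is the look-alike. The clamp's +y is close to world +y (about 1.4° off), with its origin near (0.533, 0.056). I'll start by turning the tool.

>>> {"op": "arm_command", "data": {
  "turn": [
    [0,0,1],
    [0,0,1],
    [0,0,1],
    [0,0,1],
    [0,0,1],
    [0,0,1],
    [0,0,1],
    [0,0,1],
    [0,0,1],
    [0,0,1],
    [0,0,1],
    [0,0,1]
  ],
  "xyz": [
    [0,0,0],
    [0,0,0],
    [0,0,0],
    [0,0,0],
    [0,0,0],
    [0,0,0],
    [0,0,0],
    [0,0,0],
    [0,0,0],
    [0,0,0],
    [0,0,0],
    [0,0,0]
  ],
  "claw": [0,0,0,0,0,0,0,0,0,0,0,0],
  "squeeze": 30
}}

```text
time_s: 1.3
position: [0.2018, 0.5114, 0.2309]
tool_rot: [[-0.144, 0.99, -0.0], [0.99, 0.144, -0.001], [-0.001, -0.001, -1.0]]
ft_force: [0.7, -0.8, 0.4]
grip_width: -0.0001
gripper_force: 0.0
```

>>> {"op": "arm_command", "data": {
  "turn": [
    [0,0,1],
    [0,0,1],
    [0,0,0],
    [0,0,0],
    [0,0,0],
    [0,0,0],
    [0,0,0],
    [0,0,0],
    [0,0,0],
    [0,0,0],
    [0,0,0],
    [0,0,0]
  ],
  "xyz": [
    [0,0,0],
    [0,0,0],
    [-0.6,0.4,0],
    [-0.8,0.55,0],
    [-0.8,0.55,0],
    [-0.8,0.55,0],
    [-0.8,0.55,0],
    [-0.8,0.55,0],
    [-0.8,0.55,0],
    [-0.8,0.55,0],
    [-0.8,0.55,0],
    [-0.8,0.55,0]
  ],
  "claw": [0,0,0,0,0,0,0,0,0,0,0,0]
}}

```text
time_s: 2.5
position: [0.4594, 0.1127, 0.2312]
tool_rot: [[0.027, 1.0, -0.0], [1.0, -0.027, 0.0], [0.0, -0.0, -1.0]]
ft_force: [0.3, 0.8, 0.1]
grip_width: -0.0003
gripper_force: 0.0
```

>>> {"op": "arm_command", "data": {
  "turn": [
    [0,0,0],
    [0,0,0],
    [0,0,0],
    [0,0,0],
    [0,0,0],
    [0,0,0],
    [0,0,0],
    [0,1,0],
    [0,1,0],
    [0,1,0],
    [0,0,0]
  ],
  "xyz": [
    [-0.78,0.5,0],
    [-0.78,0.5,0],
    [-0.78,0.5,0],
    [0,0,0],
    [0,0,0.7],
    [0,0,0.7],
    [0,0,0.68],
    [0,0,0],
    [0,0,0],
    [0,0,0],
    [0,0,0]
  ],
  "claw": [0,0,0,0,0,0,0,0,0,0,0]
}}

```text
time_s: 3.6
position: [0.5304, -0.0052, 0.1267]
tool_rot: [[0.028, 1.0, 0.006], [0.965, -0.029, 0.26], [0.26, -0.001, -0.966]]
ft_force: [0.6, 0.1, 0.0]
grip_width: -0.0004
gripper_force: 0.0
```

Run:
```python
from h import *
im,d,W=cloud("side")
a=cv2.resize(im[140:310,260:460],None,fx=3.5,fy=3.5,interpolation=cv2.INTER_CUBIC)
cv2.imwrite("pics/s1.png",a);print(env.observe()["ft_force"],env.observe()["position"])
```

```text
[-1.15516379 -0.40527279  0.55592096] [ 0.53034487 -0.00480675  0.12695081]
```

View pics/s1.png

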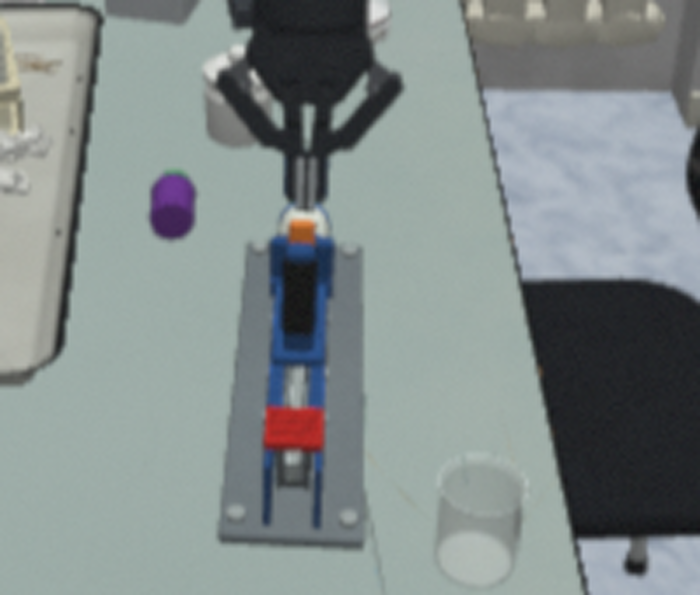

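The fingers (305,185) stand in line with the orange trigger (302,232), above the cartridge and clear of it. Advancing to contact.

>>> {"op": "arm_command", "data": {
  "turn": [
    [0,0,0],
    [0,0,0],
    [0,0,0],
    [0,0,0],
    [0,0,0]
  ],
  "xyz": [
    [0.08,0,0.02],
    [0.08,0,0.02],
    [0.08,0,0.02],
    [0.08,0,0.02],
    [0.08,0,0.02]
  ],
  "claw": [0,0,0,0,0]
}}

```text
time_s: 4.15
position: [0.5313, 0.0164, 0.1279]
tool_rot: [[0.025, 1.0, 0.007], [0.966, -0.026, 0.257], [0.257, 0.001, -0.966]]
ft_force: [-2.8, -5.4, 6.7]
grip_width: -0.0002
gripper_force: 4.4
```

>>> {"op": "arm_command", "data": {
  "turn": [
    [0,0,0],
    [0,0,0],
    [0,0,0]
  ],
  "xyz": [
    [0.08,0,0.02],
    [0.08,0,0.02],
    [0,0,0]
  ],
  "claw": [0,0,0]
}}

```text
time_s: 4.45
position: [0.5319, 0.024, 0.1292]
tool_rot: [[0.025, 1.0, 0.009], [0.966, -0.026, 0.256], [0.257, 0.003, -0.967]]
ft_force: [-3.8, -7.7, 11.2]
grip_width: -0.0002
gripper_force: 6.5
```

>>> {"op": "arm_command", "data": {
  "turn": [
    [0,0,0],
    [0,0,0],
    [0,0,0]
  ],
  "xyz": [
    [0.08,0,0.02],
    [0.08,0,0.02],
    [0,0,0]
  ],
  "claw": [0,0,0]
}}

```text
time_s: 4.75
position: [0.5325, 0.0323, 0.13]
tool_rot: [[0.025, 1.0, 0.01], [0.966, -0.027, 0.257], [0.257, 0.004, -0.966]]
ft_force: [-4.5, -7.1, 16.0]
grip_width: -0.0003
gripper_force: 7.5
```

Run:
```python
from h import *
im,d,W=cloud("side");w,_,_=cloud("wrist");t,_,_=cloud("top")
a=cv2.resize(im[180:260,300:390],(405,360),interpolation=cv2.INTER_CUBIC)
c=cv2.resize(t[195:255,222:362],(395,169),interpolation=cv2.INTER_CUBIC)
o=np.zeros((600,800,3),np.uint8);o[:360,:405]=a;o[:169,405:]=c;o[360:,:384]=cv2.resize(w,(384,240))
cv2.imwrite("pics/m1.png",o);s=env.observe();print(s["ft_force"],s["wrist_torque"])
```

```text
[-4.73130037 -8.04568817 15.95979047] [-0.55098871  0.71329734  0.23471361]
```

View pics/m1.png

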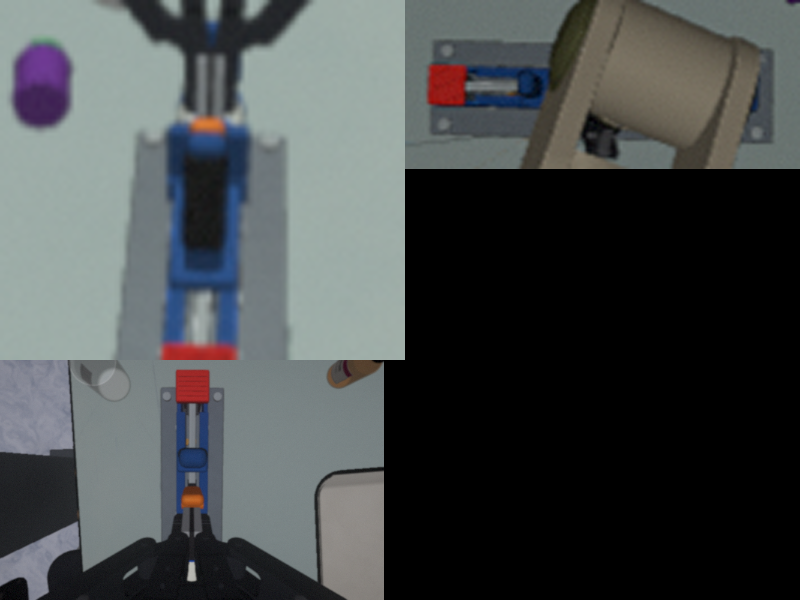

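The fingertips bear on the trigger and it is yielding. The torque puts the contact at the tip, and the upward force is the tip sticking to the lever's rising arc. I'll raise the tool to follow the arc and finish the stroke.

>>> {"op": "arm_command", "data": {
  "turn": [
    [0,0,0],
    [0,0,0],
    [0,0,0]
  ],
  "xyz": [
    [0.088,0,-0.01],
    [0.088,0,-0.01],
    [0,0,0]
  ],
  "claw": [0,0,0]
}}

```text
time_s: 5.2
position: [0.5324, 0.0405, 0.1317]
tool_rot: [[0.025, 1.0, 0.009], [0.966, -0.027, 0.257], [0.257, 0.002, -0.966]]
ft_force: [-0.7, -7.2, 4.5]
grip_width: 0.0001
gripper_force: 4.1
```

>>> {"op": "arm_command", "data": {
  "turn": [
    [0,0,0],
    [0,0,0],
    [0,0,0]
  ],
  "xyz": [
    [0.02,0,0],
    [0.02,0,0],
    [0,0,0]
  ],
  "claw": [0,0,0]
}}

```text
time_s: 5.5
position: [0.5324, 0.0421, 0.1319]
tool_rot: [[0.026, 1.0, 0.008], [0.966, -0.027, 0.257], [0.257, 0.001, -0.966]]
ft_force: [0.1, -6.6, 3.2]
grip_width: -0.0005
gripper_force: 3.2
```

>>> {"op": "arm_command", "data": {
  "turn": [
    [0,0,0],
    [0,0,0]
  ],
  "xyz": [
    [0.03,0,0],
    [0,0,0]
  ],
  "claw": [0,0]
}}

```text
time_s: 5.7
position: [0.5324, 0.0436, 0.1323]
tool_rot: [[0.026, 1.0, 0.008], [0.966, -0.027, 0.257], [0.257, 0.001, -0.966]]
ft_force: [-0.3, -6.8, 2.4]
grip_width: -0.0001
gripper_force: 3.2
```

>>> {"op": "arm_command", "data": {
  "turn": [
    [0,0,0],
    [0,0,0]
  ],
  "xyz": [
    [0.03,0,0],
    [0,0,0]
  ],
  "claw": [0,0]
}}

```text
time_s: 5.9
position: [0.5324, 0.0447, 0.1325]
tool_rot: [[0.026, 1.0, 0.008], [0.966, -0.027, 0.256], [0.256, 0.001, -0.967]]
ft_force: [-0.7, -8.0, 1.7]
grip_width: -0.0005
gripper_force: 3.9
```

>>> {"op": "arm_command", "data": {
  "turn": [
    [0,0,0],
    [0,0,0],
    [0,0,0],
    [0,0,0],
    [0,0,0],
    [0,0,0]
  ],
  "xyz": [
    [-0.1,0,-0.02],
    [-0.18,0,-0.03],
    [-0.2,0,-0.02],
    [-0.2,0,0],
    [0,0,0],
    [0,0,0]
  ],
  "claw": [0,0,0,0,0,0]
}}

```text
time_s: 6.5
position: [0.5307, 0.0121, 0.1266]
tool_rot: [[0.027, 1.0, 0.006], [0.965, -0.027, 0.26], [0.26, -0.001, -0.966]]
ft_force: [0.0, -0.2, -0.6]
grip_width: 0.0002
gripper_force: 0.0
```

>>> {"op": "arm_command", "data": {
  "turn": [
    [0,0,0],
    [0,0,0],
    [0,0,0],
    [0,0,0],
    [0,0,0],
    [0,0,0],
    [0,0,0]
  ],
  "xyz": [
    [0.066,0,0.017],
    [0.066,0,0.01],
    [0.07,0,0],
    [0.07,0,0],
    [0.07,0,0],
    [0.07,0,0.005],
    [0,0,0]
  ],
  "claw": [0,0,0,0,0,0,0]
}}

```text
time_s: 7.2
position: [0.5317, 0.0325, 0.131]
tool_rot: [[0.025, 1.0, 0.007], [0.966, -0.026, 0.257], [0.257, 0.001, -0.966]]
ft_force: [-0.9, -7.5, 0.3]
grip_width: 0.0001
gripper_force: 3.1
```

>>> {"op": "arm_command", "data": {
  "turn": [
    [0,0,0],
    [0,0,0],
    [0,0,0],
    [0,0,0],
    [0,0,0]
  ],
  "xyz": [
    [0.07,0,0.005],
    [0.07,0,0.01],
    [0.07,0,0.01],
    [0.05,0,0.01],
    [0,0,0]
  ],
  "claw": [0,0,0,0,0]
}}

```text
time_s: 7.7
position: [0.5322, 0.0448, 0.1326]
tool_rot: [[0.025, 1.0, 0.008], [0.966, -0.026, 0.256], [0.256, 0.001, -0.967]]
ft_force: [-0.6, -8.0, 0.9]
grip_width: -0.0001
gripper_force: 4.2
```

>>> {"op": "arm_command", "data": {
  "turn": [
    [0,0,0],
    [0,0,0],
    [0,0,0],
    [0,0,0],
    [0,0,0],
    [0,0,0]
  ],
  "xyz": [
    [-0.1,0,-0.02],
    [-0.18,0,-0.03],
    [-0.2,0,-0.02],
    [-0.2,0,0],
    [0,0,0],
    [0,0,0]
  ],
  "claw": [0,0,0,0,0,0]
}}

```text
time_s: 8.3
position: [0.5308, 0.0117, 0.1267]
tool_rot: [[0.027, 1.0, 0.006], [0.965, -0.027, 0.26], [0.26, -0.001, -0.966]]
ft_force: [0.1, 0.5, 0.7]
grip_width: 0.0
gripper_force: 0.0
```

Run:
```python
from h import *
im,d,W=cloud("top","pics/t2.png")
H,S,V=cv2.split(cv2.cvtColor(im,cv2.COLOR_BGR2HSV))
k=(S>130)&(V>50)&(H>=100)&(H<=125)&(W[...,2]>.02);k[:,:300]=0;k[:200]=0;k[255:]=0;k[:,362:]=0
print(k.sum(),W[k].round(3)[:30])
c=cv2.resize(im[190:260,280:362],None,fx=7,fy=7,interpolation=cv2.INTER_CUBIC);cv2.imwrite("pics/t2c.png",c)
```

```text
0 []
```

View pics/t2c.png

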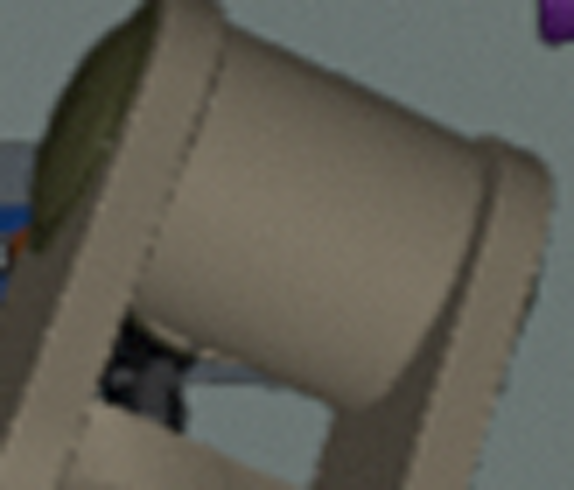

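The wrist hides the jaw in the top view (the arm covers it, roughly 100–550 in the crop), so I'll go by force.

>>> {"op": "arm_command", "data": {
  "turn": [
    [0,0,0],
    [0,0,0],
    [0,0,0],
    [0,0,0],
    [0,0,0],
    [0,0,0]
  ],
  "xyz": [
    [0.066,0,0.017],
    [0.066,0,0.01],
    [0.07,0,0],
    [0.07,0,0],
    [0.07,0,0],
    [0,0,0]
  ],
  "claw": [0,0,0,0,0,0]
}}

```text
time_s: 8.95
position: [0.5317, 0.0286, 0.1304]
tool_rot: [[0.025, 1.0, 0.007], [0.966, -0.026, 0.257], [0.258, 0.001, -0.966]]
ft_force: [-1.1, -5.5, 1.3]
grip_width: -0.0
gripper_force: 2.7
```

>>> {"op": "arm_command", "data": {
  "turn": [
    [0,0,0],
    [0,0,0],
    [0,0,0]
  ],
  "xyz": [
    [0.07,0,0.005],
    [0.07,0,0.005],
    [0,0,0]
  ],
  "claw": [0,0,0]
}}

```text
time_s: 9.25
position: [0.532, 0.0352, 0.1318]
tool_rot: [[0.025, 1.0, 0.008], [0.966, -0.026, 0.257], [0.257, 0.001, -0.966]]
ft_force: [-0.4, -7.2, 1.1]
grip_width: 0.0002
gripper_force: 3.1
```

>>> {"op": "arm_command", "data": {
  "turn": [
    [0,0,0],
    [0,0,0],
    [0,0,0]
  ],
  "xyz": [
    [0.05,0,0.01],
    [0.05,0,0.01],
    [0,0,0]
  ],
  "claw": [0,0,0]
}}

```text
time_s: 9.55
position: [0.5321, 0.0403, 0.1322]
tool_rot: [[0.025, 1.0, 0.008], [0.966, -0.026, 0.257], [0.257, 0.001, -0.966]]
ft_force: [-0.7, -6.0, 2.5]
grip_width: -0.0004
gripper_force: 2.8
```

>>> {"op": "arm_command", "data": {
  "turn": [
    [0,0,0],
    [0,0,0],
    [0,0,0]
  ],
  "xyz": [
    [0.04,0,0.005],
    [0.04,0,0.005],
    [0,0,0]
  ],
  "claw": [0,0,0]
}}

```text
time_s: 9.85
position: [0.5323, 0.0437, 0.1325]
tool_rot: [[0.025, 1.0, 0.008], [0.966, -0.027, 0.256], [0.256, 0.001, -0.967]]
ft_force: [-0.0, -9.7, 1.6]
grip_width: 0.0001
gripper_force: 4.6
```

>>> {"op": "arm_command", "data": {
  "turn": [
    [0,0,0],
    [0,0,0],
    [0,0,0],
    [0,0,0],
    [0,0,0],
    [0,0,0]
  ],
  "xyz": [
    [-0.1,0,-0.02],
    [-0.18,0,-0.03],
    [-0.2,0,-0.02],
    [-0.18,0,0],
    [0,0,0],
    [0,0,0]
  ],
  "claw": [0,0,0,0,0,0]
}}

```text
time_s: 10.45
position: [0.5309, 0.0118, 0.127]
tool_rot: [[0.027, 1.0, 0.006], [0.965, -0.027, 0.26], [0.26, -0.001, -0.966]]
ft_force: [0.1, 0.1, -0.7]
grip_width: 0.0001
gripper_force: 0.0
```

>>> {"op": "arm_command", "data": {
  "turn": [
    [0,0,0],
    [0,0,0],
    [0,0,0],
    [0,0,0]
  ],
  "xyz": [
    [0.066,0,0.017],
    [0.066,0,0.01],
    [0.05,0,0],
    [0,0,0]
  ],
  "claw": [0,0,0,0]
}}

```text
time_s: 10.85
position: [0.5314, 0.0205, 0.1286]
tool_rot: [[0.025, 1.0, 0.007], [0.966, -0.026, 0.257], [0.257, 0.001, -0.967]]
ft_force: [-2.5, -9.3, 1.6]
grip_width: -0.0001
gripper_force: 4.2
```

>>> {"op": "arm_command", "data": {
  "turn": [
    [0,0,0],
    [0,0,0],
    [0,0,0]
  ],
  "xyz": [
    [0.04,0,0],
    [0.04,0,0],
    [0,0,0]
  ],
  "claw": [0,0,0]
}}

```text
time_s: 11.15
position: [0.5315, 0.0238, 0.1294]
tool_rot: [[0.025, 1.0, 0.007], [0.966, -0.026, 0.256], [0.256, 0.0, -0.967]]
ft_force: [-1.4, -12.4, 0.8]
grip_width: -0.0001
gripper_force: 4.7
```

>>> {"op": "arm_command", "data": {
  "turn": [
    [0,0,0],
    [0,0,0]
  ],
  "xyz": [
    [0.03,0,0],
    [0,0,0]
  ],
  "claw": [0,0]
}}

```text
time_s: 11.35
position: [0.5316, 0.0251, 0.1297]
tool_rot: [[0.025, 1.0, 0.007], [0.966, -0.026, 0.255], [0.256, 0.0, -0.967]]
ft_force: [-0.8, -10.4, 0.1]
grip_width: 0.0001
gripper_force: 4.5
```

>>> {"op": "arm_command", "data": {
  "turn": [
    [0,0,0],
    [0,0,0]
  ],
  "xyz": [
    [0.03,0,0],
    [0,0,0]
  ],
  "claw": [0,0]
}}

```text
time_s: 11.55
position: [0.5317, 0.0265, 0.1302]
tool_rot: [[0.025, 1.0, 0.007], [0.966, -0.026, 0.255], [0.256, 0.001, -0.967]]
ft_force: [-1.5, -11.1, -0.5]
grip_width: 0.0
gripper_force: 4.7
```

>>> {"op": "arm_command", "data": {
  "turn": [
    [0,0,0],
    [0,0,0]
  ],
  "xyz": [
    [0.03,0,0],
    [0,0,0]
  ],
  "claw": [0,0]
}}

```text
time_s: 11.75
position: [0.5318, 0.028, 0.1307]
tool_rot: [[0.025, 1.0, 0.008], [0.966, -0.026, 0.255], [0.256, 0.001, -0.967]]
ft_force: [-1.1, -10.2, 2.9]
grip_width: -0.0003
gripper_force: 5.0
```

>>> {"op": "arm_command", "data": {
  "turn": [
    [0,0,0],
    [0,0,0]
  ],
  "xyz": [
    [0.03,0,0.003],
    [0,0,0]
  ],
  "claw": [0,0]
}}

```text
time_s: 11.95
position: [0.5319, 0.0294, 0.131]
tool_rot: [[0.025, 1.0, 0.008], [0.966, -0.027, 0.255], [0.255, 0.001, -0.967]]
ft_force: [-1.2, -11.5, 2.5]
grip_width: 0.0005
gripper_force: 4.8
```

>>> {"op": "arm_command", "data": {
  "turn": [
    [0,0,0],
    [0,0,0]
  ],
  "xyz": [
    [0.03,0,0.003],
    [0,0,0]
  ],
  "claw": [0,0]
}}

```text
time_s: 12.15
position: [0.5319, 0.031, 0.1313]
tool_rot: [[0.025, 1.0, 0.008], [0.966, -0.027, 0.256], [0.256, 0.001, -0.967]]
ft_force: [-0.4, -9.2, 1.0]
grip_width: 0.0
gripper_force: 4.4
```

>>> {"op": "arm_command", "data": {
  "turn": [
    [0,0,0],
    [0,0,0]
  ],
  "xyz": [
    [0.03,0,0.003],
    [0,0,0]
  ],
  "claw": [0,0]
}}

```text
time_s: 12.35
position: [0.532, 0.0325, 0.1314]
tool_rot: [[0.025, 1.0, 0.008], [0.966, -0.027, 0.255], [0.256, 0.001, -0.967]]
ft_force: [-2.4, -9.7, 1.2]
grip_width: -0.0004
gripper_force: 5.0
```

>>> {"op": "arm_command", "data": {
  "turn": [
    [0,0,0],
    [0,0,0]
  ],
  "xyz": [
    [0.03,0,0.003],
    [0,0,0]
  ],
  "claw": [0,0]
}}

```text
time_s: 12.55
position: [0.5321, 0.034, 0.1317]
tool_rot: [[0.025, 1.0, 0.008], [0.966, -0.027, 0.255], [0.256, 0.001, -0.967]]
ft_force: [-0.8, -10.9, 1.3]
grip_width: -0.0002
gripper_force: 4.9
```

>>> {"op": "arm_command", "data": {
  "turn": [
    [0,0,0],
    [0,0,0]
  ],
  "xyz": [
    [0.03,0,0.003],
    [0,0,0]
  ],
  "claw": [0,0]
}}

```text
time_s: 12.75
position: [0.5321, 0.0354, 0.1319]
tool_rot: [[0.025, 1.0, 0.008], [0.966, -0.027, 0.255], [0.256, 0.001, -0.967]]
ft_force: [-0.3, -10.7, 2.1]
grip_width: 0.0001
gripper_force: 5.2
```

>>> {"op": "arm_command", "data": {
  "turn": [
    [0,0,0],
    [0,0,0]
  ],
  "xyz": [
    [0.03,0,0.005],
    [0,0,0]
  ],
  "claw": [0,0]
}}

```text
time_s: 12.95
position: [0.5321, 0.0369, 0.132]
tool_rot: [[0.025, 1.0, 0.008], [0.966, -0.027, 0.255], [0.256, 0.001, -0.967]]
ft_force: [-0.0, -10.7, 1.0]
grip_width: -0.0001
gripper_force: 4.9
```

>>> {"op": "arm_command", "data": {
  "turn": [
    [0,0,0],
    [0,0,0]
  ],
  "xyz": [
    [0.03,0,0.005],
    [0,0,0]
  ],
  "claw": [0,0]
}}

```text
time_s: 13.15
position: [0.5322, 0.0383, 0.1321]
tool_rot: [[0.025, 1.0, 0.008], [0.967, -0.027, 0.255], [0.255, 0.001, -0.967]]
ft_force: [-1.5, -10.5, 0.3]
grip_width: -0.0001
gripper_force: 5.5
```

>>> {"op": "arm_command", "data": {
  "turn": [
    [0,0,0],
    [0,0,0]
  ],
  "xyz": [
    [0.02,0,0.005],
    [0,0,0]
  ],
  "claw": [0,0]
}}

```text
time_s: 13.35
position: [0.5322, 0.0392, 0.1322]
tool_rot: [[0.025, 1.0, 0.008], [0.967, -0.027, 0.255], [0.255, 0.001, -0.967]]
ft_force: [-1.4, -11.7, 1.1]
grip_width: -0.0001
gripper_force: 5.8
```

>>> {"op": "arm_command", "data": {
  "turn": [
    [0,0,0],
    [0,0,0]
  ],
  "xyz": [
    [0.02,0,0.005],
    [0,0,0]
  ],
  "claw": [0,0]
}}

```text
time_s: 13.55
position: [0.5323, 0.0401, 0.1322]
tool_rot: [[0.025, 1.0, 0.008], [0.967, -0.027, 0.255], [0.255, 0.001, -0.967]]
ft_force: [-1.4, -11.7, 1.1]
grip_width: 0.0003
gripper_force: 6.2
```

>>> {"op": "arm_command", "data": {
  "turn": [
    [0,0,0],
    [0,0,0]
  ],
  "xyz": [
    [0.02,0,0.005],
    [0,0,0]
  ],
  "claw": [0,0]
}}

```text
time_s: 13.75
position: [0.5323, 0.041, 0.1322]
tool_rot: [[0.025, 1.0, 0.008], [0.967, -0.027, 0.254], [0.254, 0.001, -0.967]]
ft_force: [-1.2, -12.3, 1.5]
grip_width: -0.0002
gripper_force: 6.6
```

>>> {"op": "arm_command", "data": {
  "turn": [
    [0,0,0],
    [0,0,0]
  ],
  "xyz": [
    [0.02,0,0.005],
    [0,0,0]
  ],
  "claw": [0,0]
}}

```text
time_s: 13.95
position: [0.5323, 0.0418, 0.1322]
tool_rot: [[0.025, 1.0, 0.008], [0.967, -0.027, 0.254], [0.254, 0.001, -0.967]]
ft_force: [-0.9, -14.2, 0.2]
grip_width: 0.0003
gripper_force: 6.9
```

>>> {"op": "arm_command", "data": {
  "turn": [
    [0,0,0],
    [0,0,0]
  ],
  "xyz": [
    [0.02,0,0.005],
    [0,0,0]
  ],
  "claw": [0,0]
}}

```text
time_s: 14.15
position: [0.5324, 0.0427, 0.1322]
tool_rot: [[0.026, 1.0, 0.008], [0.967, -0.027, 0.254], [0.254, 0.001, -0.967]]
ft_force: [-1.5, -16.0, 1.3]
grip_width: 0.0005
gripper_force: 7.2
```

>>> {"op": "arm_command", "data": {
  "turn": [
    [0,0,0],
    [0,0,0],
    [0,0,0]
  ],
  "xyz": [
    [0.015,0,0.003],
    [0,0,0],
    [0,0,0]
  ],
  "claw": [0,0,0]
}}

```text
time_s: 14.45
position: [0.5324, 0.0433, 0.1322]
tool_rot: [[0.026, 1.0, 0.008], [0.967, -0.027, 0.253], [0.254, 0.001, -0.967]]
ft_force: [-1.4, -15.7, 1.6]
grip_width: 0.0
gripper_force: 7.8
```

>>> {"op": "arm_command", "data": {
  "turn": [
    [0,0,0],
    [0,0,0]
  ],
  "xyz": [
    [0,0,0],
    [0,0,0]
  ],
  "claw": [0,0]
}}

```text
time_s: 14.65
position: [0.5324, 0.0433, 0.1323]
tool_rot: [[0.026, 1.0, 0.008], [0.967, -0.027, 0.253], [0.254, 0.001, -0.967]]
ft_force: [-1.6, -16.2, 0.3]
grip_width: -0.0002
gripper_force: 7.8
```

>>> {"op": "arm_command", "data": {
  "turn": [
    [0,0,0],
    [0,0,0]
  ],
  "xyz": [
    [0,0,0],
    [0,0,0]
  ],
  "claw": [0,0]
}}

```text
time_s: 14.85
position: [0.5324, 0.0433, 0.1323]
tool_rot: [[0.026, 1.0, 0.008], [0.967, -0.027, 0.253], [0.254, 0.001, -0.967]]
ft_force: [-2.2, -16.1, 2.4]
grip_width: -0.0
gripper_force: 7.8
```

>>> {"op": "arm_command", "data": {
  "turn": [
    [0,0,0],
    [0,0,0]
  ],
  "xyz": [
    [0,0,0],
    [0,0,0]
  ],
  "claw": [0,0]
}}

```text
time_s: 15.05
position: [0.5324, 0.0433, 0.1323]
tool_rot: [[0.026, 1.0, 0.008], [0.967, -0.027, 0.253], [0.254, 0.001, -0.967]]
ft_force: [-1.3, -14.9, 1.5]
grip_width: -0.0
gripper_force: 7.8
```

Force is about 16 N at the trigger, so about 19 N on the pad, held over 0.6 s. This was close to the trigger's end stop, so I'll confirm with one more careful stroke to see the force ramp mid-stroke.

>>> {"op": "arm_command", "data": {
  "turn": [
    [0,0,0],
    [0,0,0],
    [0,0,0],
    [0,0,0],
    [0,0,0],
    [0,0,0]
  ],
  "xyz": [
    [-0.1,0,-0.02],
    [-0.18,0,-0.03],
    [-0.2,0,-0.02],
    [-0.17,0,0],
    [0,0,0],
    [0,0,0]
  ],
  "claw": [0,0,0,0,0,0]
}}

```text
time_s: 15.65
position: [0.5309, 0.0136, 0.1269]
tool_rot: [[0.026, 1.0, 0.006], [0.965, -0.027, 0.26], [0.26, -0.001, -0.966]]
ft_force: [-0.3, 0.0, 0.3]
grip_width: -0.0001
gripper_force: 0.0
```

>>> {"op": "arm_command", "data": {
  "turn": [
    [0,0,0],
    [0,0,0],
    [0,0,0]
  ],
  "xyz": [
    [0.06,0,0.017],
    [0.04,0,0.005],
    [0,0,0]
  ],
  "claw": [0,0,0]
}}

```text
time_s: 15.95
position: [0.5313, 0.0182, 0.1278]
tool_rot: [[0.025, 1.0, 0.007], [0.966, -0.026, 0.257], [0.257, 0.0, -0.966]]
ft_force: [-2.7, -6.3, 3.0]
grip_width: 0.0
gripper_force: 3.8
```

>>> {"op": "arm_command", "data": {
  "turn": [
    [0,0,0],
    [0,0,0]
  ],
  "xyz": [
    [0.03,0,0],
    [0,0,0]
  ],
  "claw": [0,0]
}}

```text
time_s: 16.15
position: [0.5313, 0.0194, 0.1281]
tool_rot: [[0.025, 1.0, 0.007], [0.966, -0.026, 0.257], [0.257, 0.0, -0.966]]
ft_force: [-2.2, -7.1, 3.4]
grip_width: 0.0002
gripper_force: 3.9
```

>>> {"op": "arm_command", "data": {
  "turn": [
    [0,0,0],
    [0,0,0]
  ],
  "xyz": [
    [0.03,0,0],
    [0,0,0]
  ],
  "claw": [0,0]
}}

```text
time_s: 16.35
position: [0.5313, 0.0209, 0.1284]
tool_rot: [[0.025, 1.0, 0.007], [0.966, -0.026, 0.257], [0.257, 0.0, -0.966]]
ft_force: [-2.1, -7.3, 3.2]
grip_width: 0.0002
gripper_force: 3.8
```

>>> {"op": "arm_command", "data": {
  "turn": [
    [0,0,0],
    [0,0,0]
  ],
  "xyz": [
    [0.03,0,0],
    [0,0,0]
  ],
  "claw": [0,0]
}}

```text
time_s: 16.55
position: [0.5314, 0.0223, 0.1287]
tool_rot: [[0.025, 1.0, 0.007], [0.966, -0.026, 0.257], [0.257, 0.0, -0.966]]
ft_force: [-1.6, -7.2, 2.1]
grip_width: 0.0004
gripper_force: 3.6
```

>>> {"op": "arm_command", "data": {
  "turn": [
    [0,0,0],
    [0,0,0]
  ],
  "xyz": [
    [0.02,0,0],
    [0,0,0]
  ],
  "claw": [0,0]
}}

```text
time_s: 16.75
position: [0.5314, 0.0231, 0.1289]
tool_rot: [[0.025, 1.0, 0.007], [0.966, -0.026, 0.257], [0.257, 0.0, -0.966]]
ft_force: [-1.6, -7.1, 2.5]
grip_width: -0.0007
gripper_force: 3.7
```

>>> {"op": "arm_command", "data": {
  "turn": [
    [0,0,0],
    [0,0,0]
  ],
  "xyz": [
    [0.02,0,0],
    [0,0,0]
  ],
  "claw": [0,0]
}}

```text
time_s: 16.95
position: [0.5314, 0.024, 0.129]
tool_rot: [[0.025, 1.0, 0.007], [0.966, -0.026, 0.256], [0.256, 0.0, -0.967]]
ft_force: [-1.1, -7.8, 0.6]
grip_width: -0.0
gripper_force: 3.8
```

>>> {"op": "arm_command", "data": {
  "turn": [
    [0,0,0],
    [0,0,0]
  ],
  "xyz": [
    [0.02,0,0],
    [0,0,0]
  ],
  "claw": [0,0]
}}

```text
time_s: 17.15
position: [0.5314, 0.0248, 0.1292]
tool_rot: [[0.025, 1.0, 0.007], [0.966, -0.026, 0.256], [0.256, -0.0, -0.967]]
ft_force: [-1.5, -9.2, 0.4]
grip_width: 0.0002
gripper_force: 4.0
```

>>> {"op": "arm_command", "data": {
  "turn": [
    [0,0,0],
    [0,0,0]
  ],
  "xyz": [
    [0.02,0,0],
    [0,0,0]
  ],
  "claw": [0,0]
}}

```text
time_s: 17.35
position: [0.5314, 0.0256, 0.1294]
tool_rot: [[0.025, 1.0, 0.007], [0.966, -0.026, 0.256], [0.256, -0.0, -0.967]]
ft_force: [-1.8, -9.7, -0.6]
grip_width: 0.0001
gripper_force: 4.1
```

>>> {"op": "arm_command", "data": {
  "turn": [
    [0,0,0],
    [0,0,0]
  ],
  "xyz": [
    [0.02,0,0],
    [0,0,0]
  ],
  "claw": [0,0]
}}

```text
time_s: 17.55
position: [0.5315, 0.0264, 0.1296]
tool_rot: [[0.025, 1.0, 0.007], [0.966, -0.026, 0.255], [0.256, 0.0, -0.967]]
ft_force: [-2.1, -10.9, -0.5]
grip_width: 0.0001
gripper_force: 4.5
```

>>> {"op": "arm_command", "data": {
  "turn": [
    [0,0,0],
    [0,0,0]
  ],
  "xyz": [
    [0.02,0,0],
    [0,0,0]
  ],
  "claw": [0,0]
}}

```text
time_s: 17.75
position: [0.5316, 0.0272, 0.13]
tool_rot: [[0.025, 1.0, 0.007], [0.967, -0.026, 0.255], [0.255, 0.0, -0.967]]
ft_force: [-2.3, -11.6, -0.5]
grip_width: -0.0004
gripper_force: 4.9
```

>>> {"op": "arm_command", "data": {
  "turn": [
    [0,0,0],
    [0,0,0]
  ],
  "xyz": [
    [0.02,0,0],
    [0,0,0]
  ],
  "claw": [0,0]
}}

```text
time_s: 17.95
position: [0.5317, 0.028, 0.1303]
tool_rot: [[0.025, 1.0, 0.007], [0.967, -0.026, 0.255], [0.255, 0.001, -0.967]]
ft_force: [-2.1, -11.7, 0.9]
grip_width: 0.0004
gripper_force: 5.4
```

>>> {"op": "arm_command", "data": {
  "turn": [
    [0,0,0],
    [0,0,0]
  ],
  "xyz": [
    [0.025,0,0],
    [0,0,0]
  ],
  "claw": [0,0]
}}

```text
time_s: 18.15
position: [0.5319, 0.0291, 0.1308]
tool_rot: [[0.025, 1.0, 0.008], [0.967, -0.027, 0.255], [0.255, 0.001, -0.967]]
ft_force: [-1.4, -12.1, 1.8]
grip_width: -0.0001
gripper_force: 5.9
```

>>> {"op": "arm_command", "data": {
  "turn": [
    [0,0,0],
    [0,0,0]
  ],
  "xyz": [
    [0.025,0,0],
    [0,0,0]
  ],
  "claw": [0,0]
}}

```text
time_s: 18.35
position: [0.532, 0.0301, 0.1311]
tool_rot: [[0.025, 1.0, 0.008], [0.967, -0.027, 0.254], [0.254, 0.001, -0.967]]
ft_force: [-2.2, -14.3, 1.6]
grip_width: 0.0
gripper_force: 6.7
```

>>> {"op": "arm_command", "data": {
  "turn": [
    [0,0,0],
    [0,0,0]
  ],
  "xyz": [
    [0.02,0,0],
    [0,0,0]
  ],
  "claw": [0,0]
}}

```text
time_s: 18.55
position: [0.532, 0.031, 0.1312]
tool_rot: [[0.026, 1.0, 0.008], [0.967, -0.027, 0.254], [0.254, 0.001, -0.967]]
ft_force: [-1.3, -14.5, 0.8]
grip_width: 0.0005
gripper_force: 6.7
```

>>> {"op": "arm_command", "data": {
  "turn": [
    [0,0,0],
    [0,0,0]
  ],
  "xyz": [
    [0.01,0,0],
    [0,0,0]
  ],
  "claw": [0,0]
}}

```text
time_s: 18.75
position: [0.532, 0.0313, 0.1313]
tool_rot: [[0.026, 1.0, 0.008], [0.967, -0.027, 0.254], [0.254, 0.001, -0.967]]
ft_force: [-1.2, -14.6, 0.6]
grip_width: -0.0
gripper_force: 7.2
```

>>> {"op": "arm_command", "data": {
  "turn": [
    [0,0,0],
    [0,0,0],
    [0,0,0],
    [0,0,0]
  ],
  "xyz": [
    [0.02,0,0],
    [0,0,0],
    [0,0,0],
    [0,0,0]
  ],
  "claw": [0,0,0,0]
}}

```text
time_s: 19.15
position: [0.532, 0.0321, 0.1315]
tool_rot: [[0.026, 1.0, 0.008], [0.967, -0.027, 0.254], [0.254, 0.001, -0.967]]
ft_force: [-1.0, -16.3, -0.2]
grip_width: -0.0001
gripper_force: 7.5
```

>>> {"op": "arm_command", "data": {
  "turn": [
    [0,0,0],
    [0,0,0],
    [0,0,0]
  ],
  "xyz": [
    [0,0,0],
    [0,0,0],
    [0,0,0]
  ],
  "claw": [0,0,0]
}}

```text
time_s: 19.45
position: [0.532, 0.0321, 0.1315]
tool_rot: [[0.026, 1.0, 0.008], [0.967, -0.027, 0.254], [0.254, 0.001, -0.967]]
ft_force: [-1.0, -16.1, 0.3]
grip_width: -0.0
gripper_force: 7.5
```

Seated and pressed twice. Now I'll back off, rise, straighten and go over to the release tab.

>>> {"op": "arm_command", "data": {
  "turn": [
    [0,0,0],
    [0,0,0],
    [0,0,0],
    [0,0,0],
    [0,0,0],
    [0,-1,0],
    [0,-1,0],
    [0,-1,0],
    [0,0,0]
  ],
  "xyz": [
    [-0.15,0,-0.04],
    [-0.2,0,-0.05],
    [-0.2,0,-0.05],
    [0.17,0,-0.65],
    [0.17,0,-0.65],
    [0,0,0],
    [0,0,0],
    [0,0,0],
    [0,0,0]
  ],
  "claw": [0,0,0,0,0,0,0,0,0]
}}

```text
time_s: 20.35
position: [0.5307, 0.0071, 0.1988]
tool_rot: [[0.024, 1.0, 0.0], [1.0, -0.024, -0.0], [0.0, 0.0, -1.0]]
ft_force: [-1.2, 0.2, 0.3]
grip_width: -0.0002
gripper_force: 0.0
```

>>> {"op": "arm_command", "data": {
  "turn": [
    [0,0,0],
    [0,0,0],
    [0,0,0],
    [0,0,0],
    [0,0,0]
  ],
  "xyz": [
    [0.78,0,0],
    [0.78,0,0],
    [0.78,0,0],
    [0.76,0,0],
    [0,0,0]
  ],
  "claw": [0,0,0,0,0]
}}

```text
time_s: 20.85
position: [0.5346, 0.1639, 0.1982]
tool_rot: [[0.023, 1.0, -0.001], [1.0, -0.023, 0.004], [0.004, -0.001, -1.0]]
ft_force: [0.7, -0.9, -0.3]
grip_width: 0.0002
gripper_force: 0.0
```

Run:
```python
from h import *
for n in("top","side"):
    im,d,W=cloud(n)
    cv2.imwrite(f"pics/{n}3.png",im);H,S,V=cv2.split(cv2.cvtColor(im,cv2.COLOR_BGR2HSV))
    k=((H<=6)|(H>174))&(S>130)&(abs(W[...,0]-.535)<.03)&(abs(W[...,1]-.16)<.03)&(W[...,2]>.05);print(n,k.sum(),np.nanmedian(W[k],0),np.nanmin(W[k],0) if k.any() else 0,np.nanmax(W[k],0) if k.any() else 0)
t=cv2.imread("pics/top3.png")[195:260,222:362];s=cv2.imread("pics/side3.png")[140:300,280:420]
o=np.zeros((600,800,3),np.uint8);a=cv2.resize(t,None,fx=5.6,fy=5.6);a=a[:300];b=cv2.resize(s,None,fx=1.8,fy=1.8);o[:a.shape[0],:a.shape[1]]=a;o[310:310+b.shape[0],:b.shape[1]]=b;cv2.imwrite("pics/m3.png",o)
```

```text
top 66 [0.53300135 0.14786879 0.07783015] [0.52013506 0.14267226 0.07182455] [0.55342974 0.15779329 0.0833335 ]
side 179 [0.53545011 0.16720636 0.07876506] [0.52048837 0.14757549 0.0705782 ] [0.55248734 0.1790135  0.08197111]
```

View pics/m3.png

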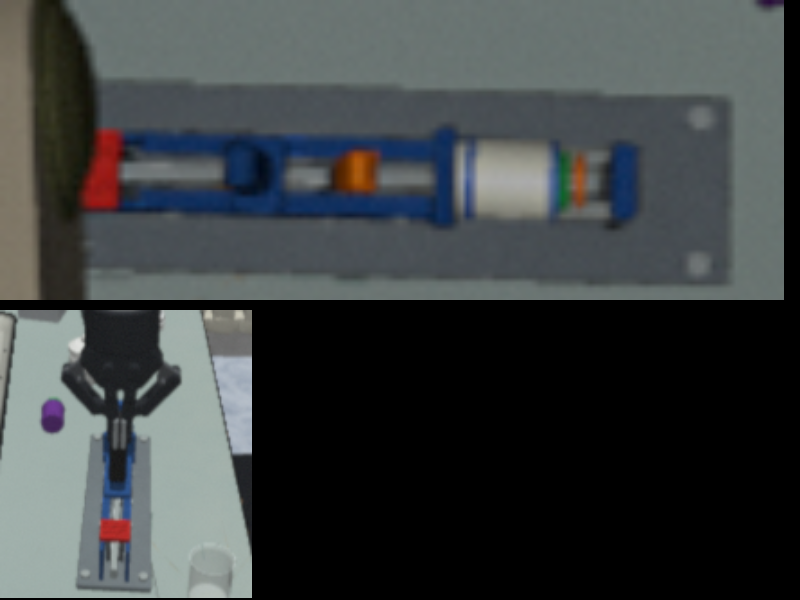

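The top crop shows the green plug head (564,180) flush on the barrel and the pad (579,180) just in front of it, so the plug is home. The hand is over the red tab (100,170 top; 115,530 side). Pressing the tab.

>>> {"op": "arm_command", "data": {
  "turn": [
    [0,0,0],
    [0,0,0],
    [0,0,0],
    [0,0,0],
    [0,0,0]
  ],
  "xyz": [
    [-0.04,0,0.7],
    [-0.02,0,0.7],
    [0,0,0.7],
    [0,0,0.2],
    [0,0,0]
  ],
  "claw": [0,0,0,0,0]
}}

```text
time_s: 21.45
position: [0.5348, 0.1563, 0.0828]
tool_rot: [[0.028, 1.0, -0.003], [1.0, -0.028, 0.0], [0.0, -0.003, -1.0]]
ft_force: [0.0, -0.2, 1.0]
grip_width: -0.0001
gripper_force: 0.0
```

>>> {"op": "arm_command", "data": {
  "turn": [
    [0,0,0],
    [0,0,0],
    [0,0,0],
    [0,0,0]
  ],
  "xyz": [
    [0,0,0.1],
    [0,0,0.1],
    [0,0,0.06],
    [0,0,0]
  ],
  "claw": [0,0,0,0]
}}

```text
time_s: 21.85
position: [0.5361, 0.1572, 0.0716]
tool_rot: [[0.027, 1.0, 0.004], [1.0, -0.027, -0.0], [0.0, 0.004, -1.0]]
ft_force: [0.7, -0.9, 5.8]
grip_width: -0.0003
gripper_force: 2.8
```

>>> {"op": "arm_command", "data": {
  "turn": [
    [0,0,0],
    [0,0,0],
    [0,0,0],
    [0,0,0],
    [0,0,0],
    [0,0,0],
    [0,0,0],
    [0,0,0],
    [0,0,0],
    [0,0,0],
    [0,0,0]
  ],
  "xyz": [
    [0,0,0.04],
    [0,0,0.03],
    [0,0,0],
    [0,0,0],
    [0,0,0],
    [0,0,0],
    [0,0,0],
    [0,0,0],
    [0,0,0],
    [0,0,0],
    [0,0,0]
  ],
  "claw": [0,0,0,0,0,0,0,0,0,0,0]
}}

```text
time_s: 22.95
position: [0.5362, 0.1573, 0.0688]
tool_rot: [[0.027, 1.0, 0.004], [1.0, -0.027, 0.0], [0.0, 0.004, -1.0]]
ft_force: [-0.8, -1.1, 9.8]
grip_width: -0.0002
gripper_force: 4.5
```

>>> {"op": "arm_command", "data": {
  "turn": [
    [0,0,0],
    [0,0,0],
    [0,0,0],
    [0,0,0],
    [0,0,0],
    [0,0,0],
    [0,0,0],
    [0,0,0],
    [0,0,0],
    [0,0,0],
    [0,0,0]
  ],
  "xyz": [
    [0,0,0.01],
    [0,0,0],
    [0,0,0],
    [0,0,0],
    [0,0,0],
    [0,0,0],
    [0,0,0],
    [0,0,0],
    [0,0,0],
    [0,0,0],
    [0,0,0]
  ],
  "claw": [0,0,0,0,0,0,0,0,0,0,0]
}}

```text
time_s: 24.05
position: [0.5363, 0.1574, 0.0687]
tool_rot: [[0.026, 1.0, 0.005], [1.0, -0.026, 0.0], [0.0, 0.005, -1.0]]
ft_force: [-0.9, -1.4, 11.0]
grip_width: 0.0002
gripper_force: 6.2
```

Run:
```python
from h import *
im,d,W=cloud("top","pics/t4.png")
H,S,V=cv2.split(cv2.cvtColor(im,cv2.COLOR_BGR2HSV))
k=(S>130)&(V>50)&(H>=100)&(H<=125)&(W[...,2]>.08);k[:,:325]=0;k[:200]=0;k[255:]=0;k[:,362:]=0
print(k.sum(),np.median(W[k],0),"initial y -0.1209",env.observe()["position"],env.observe()["ft_force"])
```

```text
58 [ 0.52851126 -0.12083815  0.10248053] initial y -0.1209 [0.53626243 0.15735536 0.06868116] [-1.43458049 -0.65390304 12.73934882]
```

Jaw fully back. Lifting off and checking.

>>> {"op": "arm_command", "data": {
  "turn": [
    [0,0,0],
    [0,0,0],
    [0,0,0],
    [0,0,0],
    [0,0,0],
    [0,0,0],
    [0,0,0],
    [0,0,0],
    [0,0,0]
  ],
  "xyz": [
    [0,0,-0.1],
    [0,0,-0.3],
    [0,0,-0.7],
    [0,0,-0.7],
    [0,0,-0.7],
    [0.6,0,0],
    [0.6,0,0],
    [0.6,0,0],
    [0,0,0]
  ],
  "claw": [0,0,0,0,0,0,0,0,0]
}}

```text
time_s: 25.0
position: [0.5369, 0.2502, 0.1918]
tool_rot: [[0.023, 1.0, 0.001], [1.0, -0.023, 0.001], [0.001, 0.001, -1.0]]
ft_force: [-0.1, -0.1, -0.5]
grip_width: 0.0001
gripper_force: 0.0
```

Run:
```python
from h import *
im,d,W=cloud("top","pics/t5.png")
H,S,V=cv2.split(cv2.cvtColor(im,cv2.COLOR_BGR2HSV));z=W[...,2]
roi=np.zeros((400,640),bool);roi[200:255,222:362]=1
for n,lo,hi in(("red",0,6),("orange",8,20),("green",40,90),("blue",100,125)):
    k=roi&(S>130)&(V>60)&(H>=lo)&(H<=hi)&(z>.02)
    nn,l,st,c=cv2.connectedComponentsWithStats(k.astype(np.uint8))
    for i in range(1,nn):
        if st[i,4]>=6: print(n,st[i],np.nanmedian(W[l==i],0).round(4))
cv2.imwrite("pics/t5c.png",cv2.resize(im[195:260,222:362],None,fx=5.6,fy=5.6,interpolation=cv2.INTER_CUBIC))
```

```text
red [230 218  14  14 173] [0.5357 0.1598 0.0784]
orange [282 222   7   7  46] [0.5321 0.031  0.1375]
orange [338 223   2  10  14] [ 0.5284 -0.1014  0.0898]
green [322 223   2   9  13] [ 0.5291 -0.0586  0.0922]
blue [244 218  60  17 445] [0.5293 0.067  0.071 ]
blue [345 221   5  13  57] [ 0.5286 -0.1208  0.1018]
blue [321 222   1   8   8] [ 0.5325 -0.0561  0.1004]
blue [305 227   1   7   7] [ 0.5217 -0.0159  0.0953]
```

View pics/t5c.png

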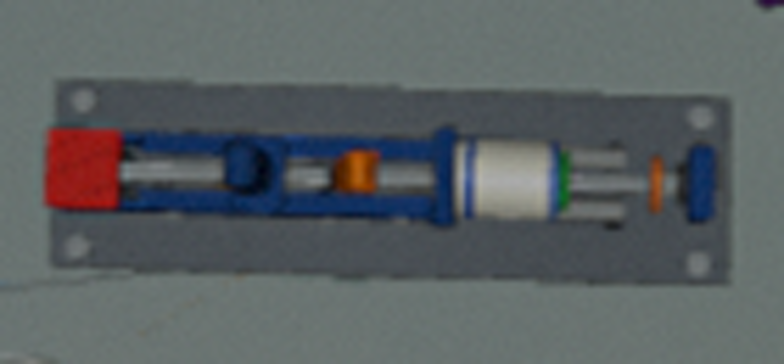

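The jaw (700,180), trigger (358,172) and tab (85,168) are back at their starting positions. The plug (564,180) sits flush and the cartridge lies straight, so I'm handing in.

```bash
python3 -c "
from rig import env
print(env.close_job())"
```

```text
the job is handed in; nothing more can be done
None
```

I pressed the plug home with five trigger strokes, holding about 18–20 N on the pad as estimated from the wrist force, then released the jaw with the tab. The final picture shows the plug flush and the jaw, trigger and tab back at rest; the job was handed in at about 25 s, and no verdict was shown.

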